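Start the drip watering on the potting shelf

TASK

Start the watering at the valve box: press its three black keys fully down in this order - the long bar key, then the large round key, then the small round key - and after that push the open cover right over until it is fully shut on top of them. Leave the pot, the bowl, the jar and the trowel standing or lying where they are.

Things in the scene. Friction and masses are not known exactly. Their poses are not given: they have to be found in the camera images.
- valve_box: Green watering valve box, fixed to the board, 120 mm (x) by 210 mm (y) by 60 mm high, grey panel on top, three hose tails at its far (+x) side. Origin: centre of its underside, on the board; z up. The three keys stand on the panel in a row along its y, 58 mm apart (at y = -58, 0 and 58 mm, x = 5 mm). The cover is hinged along the top edge of its near (-x) side
- key_bar_top (a point): The long bar key, 48 mm along the box's x by 16 mm along y, black plastic, its flat top 22 mm above the panel when up. This point is the centre of its top face and sinks with the key; frame as the valve box. Which of the three keys is left, middle or right differs each time
- key_large_top (a point): The large round key, 36 mm across, black plastic, its flat top 22 mm above the panel when up. This point is the centre of its top face and sinks with the key; frame as the valve box. Which of the three keys is left, middle or right differs each time
- key_small_top (a point): The small round key, 18 mm across, black plastic, its flat top 22 mm above the panel when up. This point is the centre of its top face and sinks with the key; frame as the valve box. Which of the three keys is left, middle or right differs each time
- key_bar (a joint): Bar key: pressed depth in m of that key: 0 up, 0.010 fully down. About 3 N moves it; it has no return spring and stays where it is pushed
- key_large (a joint): Large round key: pressed depth in m of that key: 0 up, 0.010 fully down. About 3 N moves it; it has no return spring and stays where it is pushed
- key_small (a joint): Small round key: pressed depth in m of that key: 0 up, 0.010 fully down. About 3 N moves it; it has no return spring and stays where it is pushed
- cover (a joint): Angle in rad of the green cover, a shallow tray-shaped lid 120 mm deep (from hinge to free edge), 210 mm wide and 30 mm high: 0 shut (flat over the keys, open side down), 1.57 upright, starts at about 1.9 to 2.25, leaning back towards the robot. A stiff hinge holds it at any angle; pushing it over by its free edge takes about 1 to 3 N
- cover_hinge (a point): Middle of the cover's hinge line, 60 mm above the board, at x = -60 mm of the box; turns with the cover
- cover_edge (a point): Middle of the cover's free edge on its outer face: 120 mm from the hinge along the cover's x and 30 mm along its z (outward)
- pot: White plastic plant pot, 110 mm across the rim, 95 mm high; origin at the centre of its underside
- bowl: Stainless steel bowl, 130 mm across, 55 mm high; origin at the centre of its underside
- jar: Glass jar with a twist cap, 72 mm across, 110 mm high; origin at the centre of its underside
- trowel: Trowel with an orange blade and a wooden handle, 275 mm long, 28 mm high, lying between the box and the robot, off to the right; origin on the board under its middle, x towards the tip of the blade

How it is judged:
By the outcome, as a careful person would: the job done as asked, in the order asked, and still so for the second after the job is handed in, with the robot touching nothing.
It also fails if it takes over 59 s, if anything falls off the work surface, if the arm or the gripper's body presses on something with over 40 N, if the wrist force passes 120 N, or if a joint passes its speed limit or range.

ROBOT

A 6-joint arm with a two-finger parallel gripper is mounted at the origin on the work surface. World frame = base frame: x ahead of the robot, y to its left, z up, the work surface at z = 0. Lengths are in m, angles in rad, forces in N, time in s.
With the tool pointing down it reaches from about 0.325 to 0.75 m from the base axis. Payload 7.6 kg.
Tool frame: the origin (TCP) lies at the very end of the fingers, on their centre line; the grasp point (between the pads) lies 19 mm behind it; z points along the fingers, y is the line along which they close (so a half turn about z gives the same grasp; the last joint's range is limited). The gripper opens to 85 mm and grips with 20 to 120 N. Pads are 22 mm wide; open, the fingers measure 114 mm over their backs; the gripper's body (76 mm by 85 mm) begins 54 mm behind the grasp point. The pads swing forward as they close: fully open they stand 13 mm farther back than shut.
Start: joints at [-1.353, 0.052, 1.401, -0, 1.689, -0.07], TCP at [0.149, -0.503, 0.231] pointing down, gripper open.
Joint ranges: [-2.9, 2.9], [-0.91, 2.17], [0.12, 2.37], [-1.06, 4.2], [0.26, 2.73], [-2.93, 2.93]. Speed limits (rad/s): [2.57, 2.57, 3.01, 3.14, 3.14, 3.14].

INTERFACE

Orientations are given as a unit quaternion [x, y, z, w].
In Python, from bench import get_obs, get_image, calibration, env gives the robot as it stands.
- The arm moves only by the tool send_rows, never from a script. Its argument "steps" is one flat list of numbers, 7 for each row, row after row: the shift along the tool's x, y, z in units of 150 mm (1.0 is 150 mm), then the turn, a rotation vector about the tool's x, y, z in units of pi rad (1.0 is pi rad), then the opening, from 0 (shut) to 1 (fully open). In form: [x, y, z, rx, ry, rz, jaw, x, y, z, rx, ry, rz, jaw, ...]. A call has 1 to 20 rows; each row is the pose to reach, as a shift and turn from the pose commanded when the call began, along the tool's axes at that moment, turning the shorter way round; what a row does not reach only later rows make up. A row lasts 1/12 s, in which the tool goes at most 41.7 mm and 7.16 degrees, less where a joint would pass 70% of its speed; a pose out of reach is approached as far as the arm can. A call with a number of a shift or a turn outside -1 to 1 is refused whole. A call with a gripper value outside its range is refused whole. The fingers move at their own pace and stop on an object; "squeeze" is the grip in N (left out, the last holds). Time passes only in rows, so rows that repeat a pose let the fingers close. It gives the time, the measured TCP pose, the force, the opening and the grip force at its end, in the units of the state.
- get_obs(): the state, without advancing time (a new reading comes with each control period).
- get_image(name): name is "side" or "top"; returns the picture (400x640x3 uint8, red, green, blue); there is no depth.
- calibration(name): a dict with "intrinsics" (3x3 intrinsics, pixels), "rvec" (rotation vector, rad) and "tvec" (3), from world to camera coordinates, as OpenCV has them. Camera axes: x right, y down, z forward; pixel columns grow to the right and rows downward; lengths in m; the calibration is good to about 2 mm. A picture is of the moment at which its call begins. calibration takes no time and is no camera call.
- env.job_done(): hands the job in; it is judged then, once.
The state is a dict: "t": time; "joint_positions": joint angles; "joint_velocities": joint speeds; "joint_torque": joint torques, N m; "ee_pos": TCP position; "eef_rot": TCP orientation; "force": force on the tool from outside, world axes, zero at the start; "wrist_torque": the same for the moment, N m; "gripper_width": finger opening in m; "gripper_force": force on a finger pad.
Only numpy, scipy, OpenCV 4.12 (cv2) and the standard library are available. Lean on these libraries where they do the work, as an engineer would, in place of code of your own. Each camera call takes 0.05 s, during which the arm holds its last target. There are 200 camera calls.

## Working session

There is one attempt and no reset: what is moved stays moved. The work goes in short steps, Python scripts to look and compute and a tool call to move; the robot and the scene stay as the last step left them, time stands still between calls to the robot, and variables do not carry over. Pictures are saved under pics/ and viewed, at most 10 in all, crops included, and the job is handed in when it is done.

Besides the shell and the picture viewer there is one more tool, called after "Emit:" by a JSON object that holds its "method" and its "body". send_rows: Moves the arm, as the interface text tells. Its arguments: {"type":"object","properties":{"steps":{"type":"array","items":{"type":"number"}},"squeeze":{"type":"number"}},"required":["steps"]}

```bash
mkdir -p pics; python3 - <<'E'
from bench import *
import cv2
for n in("side","top"):
    cv2.imwrite(f"pics/{n}0.png",get_image(n)[:,:,::-1]); c=calibration(n); print(n,c)
o=get_obs(); print(o)
E
```

```text
side {'intrinsics': array([[375.87358862,   0.        , 324.24727397],
       [  0.        , 375.87358862, 200.19534215],
       [  0.        ,   0.        ,   1.        ]]), 'rvec': array([ 2.35584086, -0.16656308,  0.0824288 ]), 'tvec': array([-0.58218578,  0.1388077 ,  0.72138186])}
top {'intrinsics': array([[449.03095805,   0.        , 313.05236926],
       [  0.        , 449.03095805, 194.7919611 ],
       [  0.        ,   0.        ,   1.        ]]), 'rvec': array([ 2.1597843 , -2.17704439,  0.12976412]), 'tvec': array([0.02572669, 0.5938379 , 1.12714324])}
{'t': 0.1, 'joint_positions': array([-1.35332404e+00,  5.28225638e-02,  1.40164264e+00, -1.79211119e-05,
        1.68860575e+00, -7.02668111e-02]), 'joint_velocities': array([ 0.00150188, -0.00055866, -0.00369311, -0.00013169,  0.00086702,
       -0.00030242]), 'joint_torque': array([ 1.44306119e-03, -3.82581353e+01, -3.60985494e+01, -5.78281060e-05,
        4.76745758e-03,  1.36477479e-05]), 'ee_pos': array([ 0.14896142, -0.50313631,  0.2305213 ]), 'eef_rot': array([ 9.89668495e-01,  1.43372674e-01, -6.32293315e-05, -7.36492302e-04]), 'force': array([-0.04552138, -0.11938873, -0.2897396 ]), 'wrist_torque': array([-0.00573191, -0.02263048, -0.01459018]), 'gripper_force': 0.0, 'gripper_width': 0.08557745920918129}
```

View pics/top0.png

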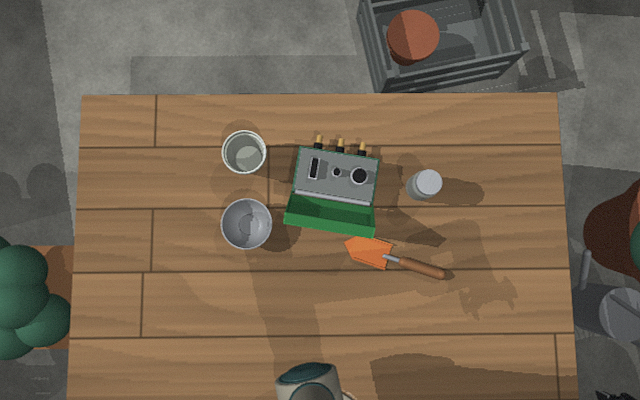

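View pics/side0.png

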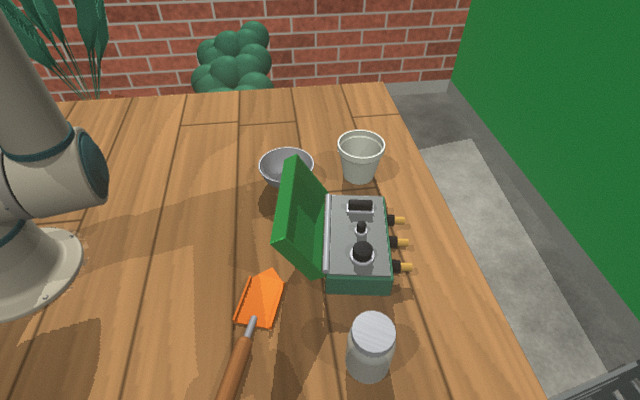

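The top view shows the bar key at (314,168), the small key at (336,172) and the large key at (359,176). The cover leans towards the robot, with its free edge at about rows 222–237. The side view shows the same order.

```bash
cat > h.py <<'E'
from bench import *
import cv2, numpy as np
def ray(n,uv,z):
    c=calibration(n);R=cv2.Rodrigues(c["rvec"])[0];o=-R.T@c["tvec"]
    d=R.T@np.linalg.inv(c["intrinsics"])@np.array([*uv,1.]);return o+d*(z-o[2])/d[2]
def proj(n,p):
    c=calibration(n);return cv2.projectPoints(np.array([p],float),c["rvec"],c["tvec"],c["intrinsics"],None)[0].ravel()
E
python3 - <<'E'
from h import *
for n,(x0,y0,x1,y1) in {"top":(300,150,376,192),"side":(335,195,385,270)}.items():
    im=get_image(n); m=np.zeros(im.shape[:2],np.uint8); m[y0:y1,x0:x1]=(im[y0:y1,x0:x1].max(2)<45)
    k,l,s,ce=cv2.connectedComponentsWithStats(m)
    for i in range(1,k):
        if s[i,4]>12: print(n,s[i],ce[i].round(1),ray(n,ce[i],.082).round(4))
im=get_image("top"); 
cv2.imwrite("pics/c1.png",cv2.resize(np.hstack([im[130:245,275:395],get_image("side")[150:265+35,265:425][:115]]),None,fx=2.8,fy=4,interpolation=cv2.INTER_CUBIC)[:,:,::-1])
g=(im[:,:,1]>im[:,:,0]*1.5)&(im[:,:,1]>im[:,:,2]*1.3); g=g.astype(np.uint8); g[:130]=0;g[245:]=0;g[:,:275]=0;g[:,395:]=0
c=max(cv2.findContours(g,0,2)[0],key=cv2.contourArea); print(cv2.approxPolyDP(c,3,True).reshape(-1,2).tolist())
E
```

```text
top [336 150   8   3  16] [339.9 150.6] [ 0.6994 -0.0466  0.082 ]
top [357 150   9   6  37] [361.5 152.9] [ 0.6932 -0.1007  0.082 ]
top [310 158   8  20  96] [313.5 167.6] [0.6566 0.0197 0.082 ]
top [334 168   6   7  30] [336.3 171.3] [ 0.6469 -0.0368  0.082 ]
top [353 169  13  14 136] [359.1 175.4] [ 0.6363 -0.0936  0.082 ]
side [354 205  12   5  18] [358.7 208. ] [0.6565 0.0041 0.082 ]
side [357 225   8   8  21] [360. 229.] [ 0.6476 -0.0493  0.082 ]
side [353 248  18  14  70] [360.4 256.7] [ 0.635  -0.1112  0.082 ]
[[291, 191], [284, 223], [373, 237], [372, 205], [292, 195]]
```

View pics/c1.png

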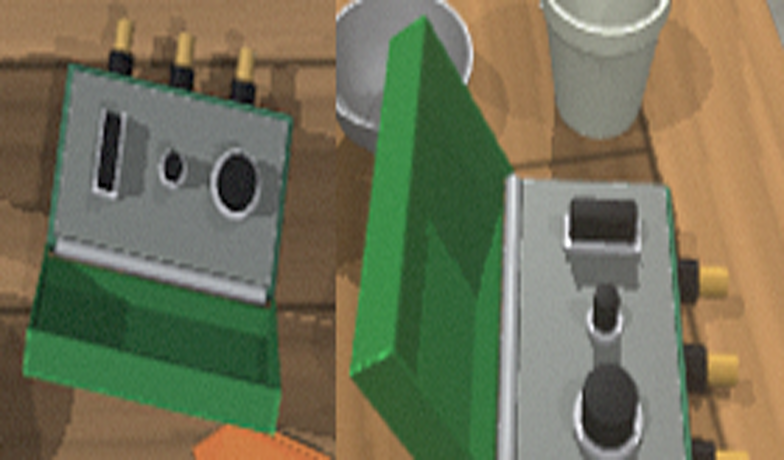

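```bash
python3 - <<'E'
from h import *
P={"bar":(.6566,.0197,.082),"small":(.6469,-.0368,.082),"large":(.6363,-.0936,.082)}
for k,p in P.items(): print(k,"side px",proj("side",p).round(1))
yaw=-np.arctan2(.0203,.1133); ex=np.array([np.cos(yaw),np.sin(yaw)]); O=np.array([.6466,-.0369])-.005*ex; print("yaw",np.degrees(yaw),O)
ey=np.array([-ex[1],ex[0]]); H=O-.06*ex
for th in (1.9,2,2.1,2.2,2.25):
    x=.12*np.cos(th)-.03*np.sin(th); z=.06+.12*np.sin(th)+.03*np.cos(th)
    print(th,round(x,3),round(z,3),[proj("top",(*(H+x*ex+s*.105*ey),z)).round(0) for s in(1,-1)],[proj("side",(*(H+x*ex+s*.105*ey),z)).round(0) for s in(1,-1)])
E
```

```text
bar side px [357.1 202.4]
small side px [358.2 224.1]
large side px [359.  248.6]
yaw -10.15792311966159 [ 0.64167837 -0.03601819]
1.9 -0.067 0.164 [array([284., 214.]), array([375., 230.])] [array([291., 153.]), array([278., 238.])]
2 -0.077 0.157 [array([283., 219.]), array([373., 234.])] [array([286., 156.]), array([272., 241.])]
2.1 -0.086 0.148 [array([282., 223.]), array([372., 238.])] [array([282., 159.]), array([267., 244.])]
2.2 -0.095 0.139 [array([282., 227.]), array([371., 242.])] [array([278., 163.]), array([262., 247.])]
2.25 -0.099 0.135 [array([282., 229.]), array([371., 244.])] [array([276., 164.]), array([260., 249.])]
```

Emit:
{"method": "send_rows", "body": {"steps": [1,-1,0,0,0,0.148,0,1,-1,0,0,0,0.148,0,1,-1,0,0,0,0.148,0,1,-1,0,0,0,0.148,0,1,-1,0,0,0,0.148,0,1,-1,0,0,0,0.148,0,1,-1,0,0,0,0.148,0]}}

```text
t: 0.88
ee_pos: [0.2513, -0.3155, 0.2317]
eef_rot: [0.996, -0.086, 0.0, 0.001]
force: [0.9, -0.7, -0.4]
gripper_width: 0.0008
gripper_force: 0.0
```

Emit:
{"method": "send_rows", "body": {"steps": [0.755,-0.893,0,0,0,0,0,0.755,-0.893,0,0,0,0,0,0.755,-0.893,0,0,0,0,0,0.755,-0.893,0,0,0,0,0,0.755,-0.893,0,0,0,0,0]}}

```text
t: 1.3
ee_pos: [0.3882, -0.2031, 0.231]
eef_rot: [0.996, -0.087, 0.0, -0.001]
force: [-0.5, -0.6, -0.2]
gripper_width: -0.0
gripper_force: 0.0
```

Emit:
{"method": "send_rows", "body": {"steps": [0.755,-0.893,0,0,0,0,0,0.755,-0.893,0,0,0,0,0,0.755,-0.893,0,0,0,0,0,0.755,-0.893,0,0,0,0,0,0.755,-0.893,0,0,0,0,0]}}

```text
t: 1.72
ee_pos: [0.5234, -0.0913, 0.2299]
eef_rot: [0.996, -0.087, -0.0, -0.001]
force: [0.4, 0.1, 0.2]
gripper_width: 0.0001
gripper_force: 0.0
```

Emit:
{"method": "send_rows", "body": {"steps": [0.755,-0.893,0,0,0,0,0,0.755,-0.893,0,0,0,0,0,0.755,-0.893,0,0,0,0,0,0.755,-0.893,0,0,0,0,0,0.755,-0.893,0,0,0,0,0,0.755,-0.893,0,0,0,0,0]}}

```text
t: 2.22
ee_pos: [0.6569, 0.0186, 0.2284]
eef_rot: [0.996, -0.088, -0.002, 0.0]
force: [-0.8, 0.1, 0.1]
gripper_width: 0.0001
gripper_force: 0.0
```

Emit:
{"method": "send_rows", "body": {"steps": [0,0,0.3,0,0,0,0,0,0,0.55,0,0,0,0,0,0,0.75,0,0,0,0,0,0,0.87,0,0,0,0,0,0,0.89,0,0,0,0,0,0,0.89,0,0,0,0]}}

```text
t: 2.72
ee_pos: [0.6547, 0.0166, 0.097]
eef_rot: [0.996, -0.089, -0.001, 0.0]
force: [0.1, 0.4, 1.1]
gripper_width: -0.0001
gripper_force: 0.0
```

```bash
python3 - <<'E'
from h import *
a=get_image("top")[120:250,270:400];b=get_image("side")[140:270,270:400]
cv2.imwrite("pics/c2.png",cv2.resize(np.hstack([a,b]),None,fx=3,fy=4,interpolation=cv2.INTER_CUBIC)[:,:,::-1])
E
```

```text
(no output)
```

View pics/c2.png

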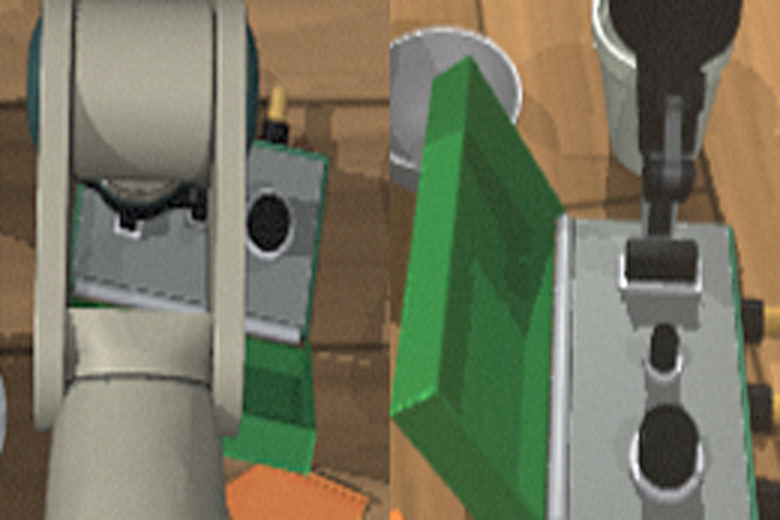

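The fingers hang right above the bar key (side view, crop x≈655, y≈235). Pressing it now.

Emit:
{"method": "send_rows", "body": {"steps": [0.01,-0.02,0.05,0,0,0,0,0.01,-0.02,0.08,0,0,0,0,0.01,-0.02,0.1,0,0,0,0,0.01,-0.02,0.12,0,0,0,0,0.01,-0.02,0.14,0,0,0,0,0.01,-0.02,0.16,0,0,0,0,0.01,-0.02,0.165,0,0,0,0,0.01,-0.02,0.17,0,0,0,0,0.01,-0.02,0.17,0,0,0,0]}}

```text
t: 3.57
ee_pos: [0.6576, 0.0214, 0.0723]
eef_rot: [0.996, -0.088, 0.0, -0.0]
force: [0.6, 0.5, 0.3]
gripper_width: -0.0
gripper_force: 0.5
```

Emit:
{"method": "send_rows", "body": {"steps": [0,0,0.007,0,0,0,0,0,0,0.014,0,0,0,0,0,0,0.02,0,0,0,0,0,0,0.02,0,0,0,0]}}

```text
t: 3.9
ee_pos: [0.6578, 0.0215, 0.072]
eef_rot: [0.996, -0.088, 0.001, -0.0]
force: [-7.9, 0.8, 13.3]
gripper_width: -0.0002
gripper_force: 6.8
```

Emit:
{"method": "send_rows", "body": {"steps": [0,0,-0.1,0,0,0,0,0,0,-0.25,0,0,0,0,0,0.15,-0.25,0,0,0,0,0,0.4,-0.25,0,0,0,0,0,0.65,-0.25,0,0,0,0,0,0.78,-0.25,0,0,0,0,0,0.78,-0.2,0,0,0,0,0,0.78,-0.2,0,0,0,0,0,0.78,-0.2,0,0,0,0]}}

```text
t: 4.65
ee_pos: [0.6365, -0.093, 0.0982]
eef_rot: [0.996, -0.088, -0.001, -0.0]
force: [-0.5, 0.6, 0.2]
gripper_width: 0.0002
gripper_force: 0.0
```

```bash
python3 - <<'E'
from h import *
a=get_image("side")[150:300,260:420]
cv2.imwrite("pics/c3.png",cv2.resize(a,None,fx=4,fy=4,interpolation=cv2.INTER_CUBIC)[:,:,::-1])
E
```

```text
(no output)
```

View pics/c3.png

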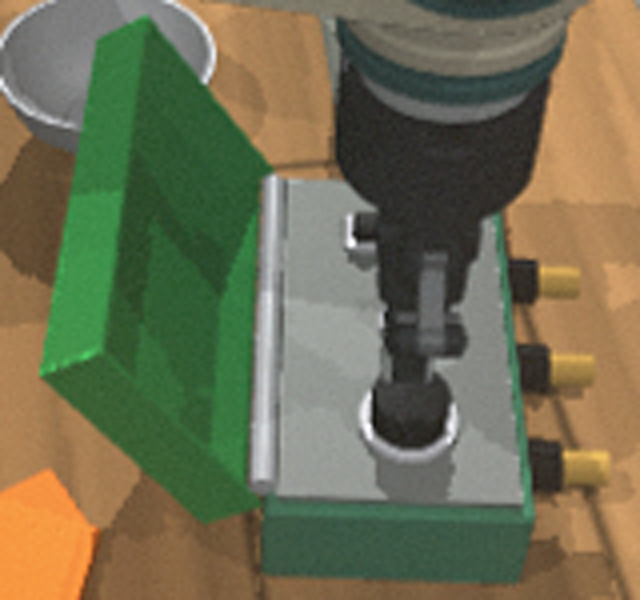

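The tip stands above the large round key (crop 410,400), and the bar key looks sunk. Pressing the large key.

Emit:
{"method": "send_rows", "body": {"steps": [0,0,0.05,0,0,0,0,0,0,0.09,0,0,0,0,0,0,0.11,0,0,0,0,0,0,0.13,0,0,0,0,0,0,0.15,0,0,0,0,0,0,0.165,0,0,0,0,0,0,0.175,0,0,0,0,0,0,0.183,0,0,0,0,0,0,0.19,0,0,0,0,0,0,0.195,0,0,0,0,0,0,0.195,0,0,0,0]}}

```text
t: 5.62
ee_pos: [0.6372, -0.0937, 0.072]
eef_rot: [0.996, -0.088, 0.001, -0.0]
force: [-4.4, 2.6, 11.4]
gripper_width: -0.0
gripper_force: 5.3
```

Emit:
{"method": "send_rows", "body": {"steps": [0,0,-0.1,0,0,0,0,0,0,-0.22,0,0,0,0,0,-0.15,-0.22,0,0,0,0,0,-0.385,-0.22,0,0,0,0,0,-0.385,-0.2,0,0,0,0,0,-0.385,-0.2,0,0,0,0,0,-0.385,-0.2,0,0,0,0]}}

```text
t: 6.2
ee_pos: [0.6468, -0.0374, 0.0994]
eef_rot: [0.996, -0.088, -0.001, 0.0]
force: [-0.2, -1.0, -0.1]
gripper_width: -0.0003
gripper_force: 0.0
```

Emit:
{"method": "send_rows", "body": {"steps": [0,0,0.05,0,0,0,0,0,0,0.09,0,0,0,0,0,0,0.11,0,0,0,0,0,0,0.13,0,0,0,0,0,0,0.15,0,0,0,0,0,0,0.165,0,0,0,0,0,0,0.175,0,0,0,0,0,0,0.183,0,0,0,0,0,0,0.19,0,0,0,0,0,0,0.2,0,0,0,0,0,0,0.2,0,0,0,0]}}

```text
t: 7.12
ee_pos: [0.6474, -0.0371, 0.072]
eef_rot: [0.996, -0.088, 0.001, 0.0]
force: [-5.3, -1.3, 10.3]
gripper_width: 0.0003
gripper_force: 5.3
```

Emit:
{"method": "send_rows", "body": {"steps": [0,0,-0.2,0,0,0,0,0,0,-0.45,0,0,0,0,0,0,-0.7,0,0,0,0,0,0,-1,0,0,0,0,0,0,-1,0,0,0,0,0,0,-1,0,0,0,0]}}

```text
t: 7.62
ee_pos: [0.6485, -0.0367, 0.2244]
eef_rot: [0.996, -0.088, 0.004, -0.0]
force: [-0.8, 0.1, -1.0]
gripper_width: 0.0001
gripper_force: 0.0
```

Emit:
{"method": "send_rows", "body": {"steps": [0,0,-0.2,0,0,0,0,-0.2,0,-0.2,0,0,0,0,-0.4,0,-0.2,0,0,0,0,-0.7,0,-0.2,0,0,0,0,-0.9,0,-0.2,0,0,0,0,-0.9,0,-0.2,0,0,0,0]}}

```text
t: 8.12
ee_pos: [0.5091, -0.0118, 0.2473]
eef_rot: [0.996, -0.088, -0.003, -0.0]
force: [-0.1, -0.0, -0.5]
gripper_width: 0.0002
gripper_force: 0.0
```

Emit:
{"method": "send_rows", "body": {"steps": [-0.2,0,0,0,0,0,0,-0.4,0,0,0,0,0,0,-0.53,0,0,0,0,0,0,-0.53,0,0.2,0,0,0,0,-0.53,0,0.45,0,0,0,0,-0.53,0,0.65,0,0,0,0,-0.53,0,0.75,0,0,0,0,-0.53,0,0.75,0,0,0,0]}}

```text
t: 8.78
ee_pos: [0.4334, 0.0012, 0.1322]
eef_rot: [0.996, -0.088, -0.005, -0.0]
force: [-0.4, -0.1, -0.3]
gripper_width: -0.0002
gripper_force: 0.0
```

```bash
python3 - <<'E'
from h import *
a=get_image("side")[90:290,220:420]
cv2.imwrite("pics/c4.png",cv2.resize(a,None,fx=3,fy=3,interpolation=cv2.INTER_CUBIC)[:,:,::-1])
E
```

```text
(no output)
```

View pics/c4.png

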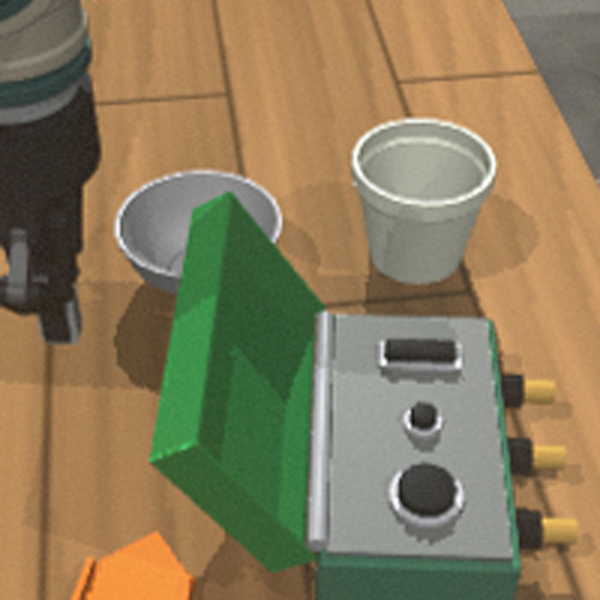

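All three keys are sunk. The finger stands behind the cover at mid-width. Pushing the cover along its arc.

Emit:
{"method": "send_rows", "body": {"steps": [0.15,0,-0.02,0,0,0,0,0.25,0,-0.02,0,0,0,0,0.32,0,-0.02,0,0,0,0,0.36,0,-0.02,0,0,0,0,0.4,0,-0.04,0,0,0,0,0.44,0,-0.06,0,0,0,0,0.48,0,-0.08,0,0,0,0,0.52,0,-0.1,0,0,0,0,0.56,0,-0.12,0,0,0,0,0.6,0,-0.135,0,0,0,0,0.64,0,-0.15,0,0,0,0,0.68,0,-0.165,0,0,0,0,0.72,0,-0.18,0,0,0,0,0.74,0,-0.19,0,0,0,0,0.74,0,-0.19,0,0,0,0]}}

```text
t: 10.08
ee_pos: [0.5459, -0.0189, 0.1659]
eef_rot: [0.996, -0.089, 0.0, 0.0]
force: [0.6, 0.4, 0.5]
gripper_width: 0.0001
gripper_force: 0.0
```

```bash
python3 - <<'E'
from h import *
a=get_image("side")[90:290,220:420]
cv2.imwrite("pics/c5.png",cv2.resize(a,None,fx=3,fy=3,interpolation=cv2.INTER_CUBIC)[:,:,::-1])
E
```

```text
(no output)
```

View pics/c5.png

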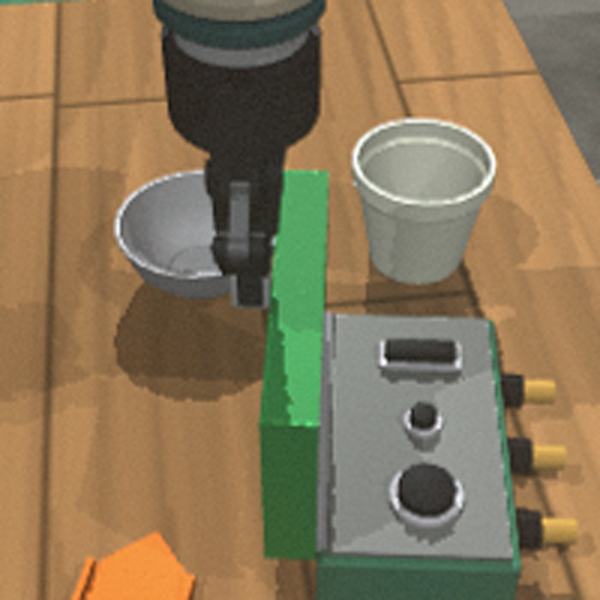

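The cover is upright (θ≈1.57), with the finger on its outer face. Continuing over and down.

Emit:
{"method": "send_rows", "body": {"steps": [0.06,0,0,0,0,0,0,0.12,0,0.005,0,0,0,0,0.18,0,0.013,0,0,0,0,0.25,0,0.02,0,0,0,0,0.32,0,0.028,0,0,0,0,0.39,0,0.037,0,0,0,0,0.45,0,0.06,0,0,0,0,0.52,0,0.09,0,0,0,0,0.577,0,0.125,0,0,0,0,0.63,0,0.165,0,0,0,0,0.68,0,0.21,0,0,0,0,0.73,0,0.263,0,0,0,0,0.77,0,0.32,0,0,0,0,0.81,0,0.38,0,0,0,0,0.84,0,0.44,0,0,0,0,0.86,0,0.48,0,0,0,0,0.86,0,0.5,0,0,0,0,0.86,0,0.51,0,0,0,0,0.86,0,0.515,0,0,0,0,0.86,0,0.515,0,0,0,0]}}

```text
t: 11.8
ee_pos: [0.6722, -0.0416, 0.09]
eef_rot: [0.996, -0.088, 0.0, 0.0]
force: [-2.1, -0.6, 6.9]
gripper_width: -0.0002
gripper_force: 3.2
```

Emit:
{"method": "send_rows", "body": {"steps": [0,0,0.01,0,0,0,0,0,0,0.02,0,0,0,0,0,0,0.02,0,0,0,0]}}

```text
t: 12.05
ee_pos: [0.6723, -0.0416, 0.0899]
eef_rot: [0.996, -0.088, 0.001, 0.0]
force: [-10.0, 0.7, 19.4]
gripper_width: 0.0
gripper_force: 9.3
```

Emit:
{"method": "send_rows", "body": {"steps": [0,0,-0.1,0,0,0,0,0,0,-0.3,0,0,0,0,0,0,-0.55,0,0,0,0,0,0,-0.8,0,0,0,0,0,0,-1,0,0,0,0,0,0,-1,0,0,0,0]}}

```text
t: 12.55
ee_pos: [0.6738, -0.0416, 0.2448]
eef_rot: [0.996, -0.088, 0.006, 0.0]
force: [1.6, 0.2, 1.4]
gripper_width: -0.0003
gripper_force: 0.0
```

```bash
python3 - <<'E'
from h import *
cv2.imwrite("pics/c6.png",get_image("side")[:,:,::-1])
E
```

```text
(no output)
```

View pics/c6.png

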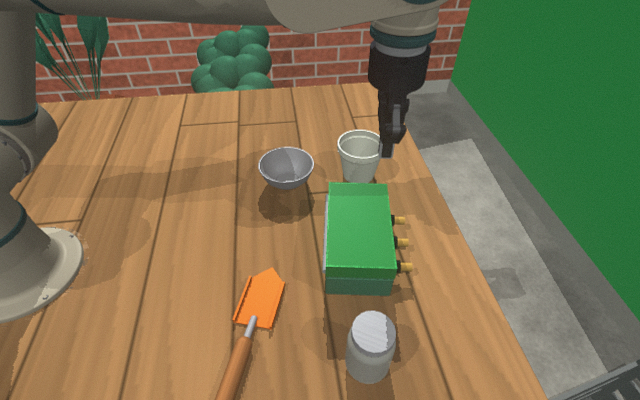

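The cover lies shut on the box (325–395, 183–290). The arm is clear, and the pot, bowl, jar and trowel have not moved. Handing in.

```bash
python3 -c "
from bench import env
print(env.job_done())"
```

```text
the job is handed in; nothing more can be done
None
```

I pressed the keys fully down in order (bar, large round, small round), pushed the cover fully shut, left the pot, bowl, jar and trowel where they were, and handed the job in at about 12.6 s; the hand-in call returned no verdict.

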